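Gather the tube nuts in the tray's cut corner

TASK

Take the lidded jar out of the white parts tray and stand it upright on the closed notebook. Then lift the tray by its bridge handle and tip it so that all five loose brass nuts slide together into its cut-off corner, with none lost. Finish while still holding the tray clear of the worktop and clearly tilted, and leave the other things on the worktop alone.

Things in the scene. Friction and masses are not known exactly. Their poses are not given: they have to be found in the camera images.
- tray_grip (a point): Centre of the tray's bridge handle, 73 mm above the worktop: a grey bar along x over the middle of the tray, 12 thick (y), 24 high, open below (61 above the worktop) and to both sides; its ends stand on uprights at x = +-70. Fingers straddle it from above, closing along y; grip firmly (40 N or more) so that it does not turn. Axes: x along the bar, y along the tray's long side, z up out of it.
- tray: White open parts tray, 140 (x) x 190 (y) mm outside, 3 walls, rim 34 above the worktop, inner floor 5 above it (2 mm feet), about 0.3 kg. Origin under its centre, 73 below tray_grip, same axes. One corner, at -x -y, is cut off; the other three are square.
- tray_floor (a point): Centre of the tray's inner floor, same axes as tray_grip, 68 mm below it. The floor and walls are glossy: nuts begin to slide at about 10 degrees, and gather in the corner at about 35 degrees of tilt towards it; leaning the tray a little to either side helps any nut that hangs on a wall.
- tray_corner (a point): Middle of the tray's cut-off corner, at floor height: the corner is cut at 45 degrees, 35 off each side, and this point lies halfway along the cut edge, at (-52.5, -77.5, -68) mm from tray_grip in the tray's axes. Axes as tray_grip.
- jar_center (a point): Small clear round jar with a black lid and small caps visible in it, 45 mm diameter, 60 tall, lid 43 diameter and 12 high at the top, 70 g, standing in the tray on the +y side of the handle (46 to 56 from the bar's middle line, so there is room for a finger beside it along the bar's direction, not between it and the bar). This point is its centre, 30 above its underside; z up.
- jar: The same jar, origin at the centre of its underside.
- notebook_top (a point): Centre of the top cover of a closed green notebook lying flat and fixed on the worktop: cover 146 (x) x 103 (y) mm, 12 above the worktop, with a 16 mm high wire binding along its +y edge; z up.
- nut_0_center (a point): One of five equal brass tube nuts loose in the tray: 16 mm hexagon 9 high with a round 12.4 collar 4 high on top, 13 tall in all, 20 g. This point is its centre, 6.5 above its underside.
- nut_1_center (a point): One of five equal brass tube nuts loose in the tray: 16 mm hexagon 9 high with a round 12.4 collar 4 high on top, 13 tall in all, 20 g. This point is its centre, 6.5 above its underside.
- nut_2_center (a point): One of five equal brass tube nuts loose in the tray: 16 mm hexagon 9 high with a round 12.4 collar 4 high on top, 13 tall in all, 20 g. This point is its centre, 6.5 above its underside.
- nut_3_center (a point): One of five equal brass tube nuts loose in the tray: 16 mm hexagon 9 high with a round 12.4 collar 4 high on top, 13 tall in all, 20 g. This point is its centre, 6.5 above its underside.
- nut_4_center (a point): One of five equal brass tube nuts loose in the tray: 16 mm hexagon 9 high with a round 12.4 collar 4 high on top, 13 tall in all, 20 g. This point is its centre, 6.5 above its underside.
- spanner: open-end spanner, steel, 146x27x6 mm, lying flat between the tray and the notebook; not part of the job. Origin at the centre of its underside.
- pen: black pen, 145x12x9 mm, lying at the left; not part of the job. Origin at the centre of its underside.
- filter_box: yellowish carton, 64x48x41 mm, at the back left; not part of the job. Origin at the centre of its underside.
- timer: white bench timer with a display, 62x62x26 mm, standing at the back left; not part of the job. Origin at the centre of its underside.
- beaker: small clear beaker, 54 wide, 65 mm tall, standing at the back right; not part of the job. Origin at the centre of its underside.
There are look-alikes about, which are no part of the job. Leave any brown or purple look-alike of the jar alone.

How it is judged (in metres and radians):
On the way, in this order (a step that is already met when the one before it is completed fails the run):
1. the jar stands upright on the notebook, let go, and the tray is still level on the worktop (x of jar_center in the frame of notebook_top between -0.06 and 0.06 m and y of jar_center in the frame of notebook_top between -0.042 and 0.042 m and z of jar_center in the frame of notebook_top between 0.024 and 0.036 m and angle between jar_center's own z axis and vertical below 0.15 rad and contact force between jar and the fingers below 0.05 N and angle between tray_grip's own z axis and vertical below 0.05 rad and height (world z) of tray_floor below 0.012 m), for 0.2 s.
2. the tray is held clear of the worktop and tilted, with all five nuts in the cut corner (height (world z) of tray_corner above 0.025 m and angle between tray_grip's own z axis and vertical between 0.26 and 1.05 rad and contact force between tray and the fingers above 2 N and contact force between tray and notebook below 0.1 N and distance between each of nut_0_center, nut_1_center, nut_2_center, nut_3_center, nut_4_center and tray_corner below 0.068 m and z of nut_0_center in the frame of tray_corner between -0.005 and 0.035 m and z of nut_1_center in the frame of tray_corner between -0.005 and 0.035 m and z of nut_2_center in the frame of tray_corner between -0.005 and 0.035 m and z of nut_3_center in the frame of tray_corner between -0.005 and 0.035 m and z of nut_4_center in the frame of tray_corner between -0.005 and 0.035 m), for 0.2 s.
At the end, for the whole second after the job is handed in: The gripper holds the tray, cut corner over 25 mm above the worktop, tilted 15 to 60 degrees; all five nuts are in it within 68 mm of the middle of the cut corner; the jar stands upright (0.15 rad) on the notebook, its centre within 60 mm (x) and 42 mm (y) of the middle of its cover (all of step 2 and x of jar_center in the frame of notebook_top between -0.06 and 0.06 m and y of jar_center in the frame of notebook_top between -0.042 and 0.042 m and z of jar_center in the frame of notebook_top between 0.024 and 0.036 m and angle between jar_center's own z axis and vertical below 0.15 rad); the arm keeps its last pose, push and grip.
It fails at once if the spanner is pushed away by more than 30 mm (distance of spanner from where it was at the start of the episode above 0.03 m).
It fails at once if the pen is pushed away by more than 30 mm (distance of pen from where it was at the start of the episode above 0.03 m).
It fails at once if the filter box is pushed away by more than 30 mm (distance of filter_box from where it was at the start of the episode above 0.03 m).
It fails at once if the timer is pushed away by more than 30 mm (distance of timer from where it was at the start of the episode above 0.03 m).
It fails at once if the beaker is pushed away by more than 30 mm (distance of beaker from where it was at the start of the episode above 0.03 m).
It also fails if it takes over 67 s, if anything falls off the work surface, if the arm or the gripper's body presses on something with over 40 N, if the wrist force passes 120 N, or if a joint passes its speed limit or range.

ROBOT

A 7-joint arm with a two-finger parallel gripper is mounted at the origin on a cart in front of the work surface, level with it; the furniture and walls round the work are solid. World frame = base frame: x ahead of the robot, y to its left, z up, the work surface at z = 0. Lengths are in m, angles in degrees, forces in N, time in s.
With the tool pointing down it reaches from about 0.425 to 0.875 m from the base axis. Payload 4.7 kg.
Tool frame: the origin (TCP) lies at the very end of the fingers, on their centre line; the grasp point (between the pads) lies 19 mm behind it; z points along the fingers, y is the line along which they close (so a half turn about z gives the same grasp; the last joint's range is limited). The gripper opens to 87 mm and grips with 3 to 60 N. Pads are 19 mm wide; open, the fingers measure 117 mm over their backs; the gripper's body (75 mm by 190 mm) begins 51 mm behind the grasp point.
Start: joints at [77.069, 18.392, -4.016, 83.108, 1.295, 78.541, -3.26], TCP at [0.154, -0.631, 0.223] pointing down, gripper open.
Joint ranges: [-163.93, 163.93], [-17.29, 119.83], [-79.2, 71.16], [3.27, 140.29], [-89.18, 269.18], [5.43, 117.66], [-154.24, 154.24]. Speed limits (degrees/s): [147.25, 147.25, 180, 180, 180, 180, 180].

INTERFACE

Orientations are given as [roll, pitch, yaw] about the fixed x, y, z axes, in that order (R = Rz(yaw) Ry(pitch) Rx(roll)).
In Python, from cell import get_obs, read_camera, sign_off, silhouettes gives the robot as it stands.
- The arm moves only by the tool play_rows, never from a script. Its argument "steps" is a list that holds one entry, the list of rows, each a list of 7 numbers: the shift along the tool's x, y, z in m, then the turn, a rotation vector about the tool's x, y, z in rad, then the finger opening in m, from 0 to 0.087. A call has 1 to 12 rows; each row shifts and turns the commanded pose from where the row before left it, along the tool's axes as they then stand; what a row does not reach is not made up. A row lasts 1/10 s, in which the tool goes at most 50 mm and 8.59 degrees, less where a joint would pass 70% of its speed; a pose out of reach is approached as far as the arm can. A call is refused whole if a number of a shift passes 0.05 or a number of a turn 0.15, either way. A call with a gripper value outside its range is refused whole. The fingers move at their own pace and stop on an object; "force" is the grip in N (left out, the last holds). Time passes only in rows, so rows that do not move let the fingers close. It gives the time, the measured TCP pose, the force, the opening and the grip force at its end, in the units of the state.
- get_obs(): the state, without advancing time (a new reading comes with each control period).
- read_camera(name): name is "side" or "top" or "wrist"; returns a dict with "frame" (384x512x3 uint8, red, green, blue), "intrinsics" (3x3 intrinsics, pixels), "view" (4x4, takes a point from world to camera coordinates). Camera axes: x right, y up, looking along -z (the intrinsics and any distortion apply to the point x, -y, -z); pixel columns grow to the right and rows downward; lengths in m; the calibration is good to about 2 mm. A picture is of the moment at which its call begins. There is no depth.
- sign_off(): hands the job in; it is judged then, once.
Trained networks look in the newest picture that a camera, given by its name, has taken for a name from the list of things; names that differ only in an ending like _2 or _b are one class to them, and where a whole thing is asked for, a point or a joint stands for the part that bears it (a point fixed in the world has none). Each returns a list of dicts, best first, with "p" (0 to 1); they miss things now and then, are a little off and sometimes report something else, mostly with a low value. They report only what shows in the picture. A call takes as long as a camera call. They do not tell look-alikes from the thing itself.
- silhouettes(camera, name): "pixels" (384x512 bool, what is visible of it) and "extent" ([left, top, right, bottom] in pixels, round what is visible of it).
The state is a dict: "time_s": time; "qpos": joint angles; "joint_velocities": joint speeds; "effort": joint torques, N m; "tool_pos": TCP position; "tool_rot": TCP orientation; "force": force on the tool from outside, world axes, zero at the start; "wrist_torque": the same for the moment, N m; "grip_width": finger opening in m; "grasp_force": force on a finger pad.
Only numpy, scipy, OpenCV 4.12 (cv2) and the standard library are available. Lean on these libraries where they do the work, as an engineer would, in place of code of your own. Each camera call takes 0.05 s, during which the arm holds its last target. There are 200 camera calls.

## Working session

There is one attempt and no reset: what is moved stays moved. The work goes in short steps, Python scripts to look and compute and a tool call to move; the robot and the scene stay as the last step left them, time stands still between calls to the robot, and variables do not carry over. Pictures are saved under pics/ and viewed, at most 10 in all, crops included, and the job is handed in when it is done.

Besides the shell and the picture viewer there is one more tool, called after "Request:" by a JSON object that holds its "name" and its "arguments". play_rows: Moves the arm, as the interface text tells. Its arguments: {"type":"object","properties":{"steps":{"type":"array","items":{"type":"array","items":{"type":"array","items":{"type":"number"}}}},"force":{"type":"number"}},"required":["steps"]}

```bash
mkdir -p pics
cat > h.py <<'E'
import numpy as np, cv2
from cell import *
def cam(n):
    c=read_camera(n); return c['frame'],np.array(c['intrinsics']),np.array(c['view'])
def back(K,V,u,v,z):
    d=np.linalg.inv(K)@[u,v,1]; d=np.array([d[0],-d[1],-d[2]])
    R=V[:3,:3];o=-R.T@V[:3,3];w=R.T@d
    return o+w*(z-o[2])/w[2]
def proj(K,V,p):
    q=V[:3,:3]@np.array(p)+V[:3,3]; a=K@[q[0],-q[1],-q[2]]; return a[:2]/a[2]
def save(f,n): cv2.imwrite('pics/'+n,f[:,:,::-1])
E
python3 - <<'E'
from h import *
ims=[]
for n in ['top','side']:
    f,K,V=cam(n); ims.append(f)
    print(n,K.tolist(),np.round(V,3).tolist())
    for t,z in [('tray',.034),('tray_grip',.085),('jar',.06),('notebook_top',.012),('nut_0_center',.012),('spanner',.006),('beaker',.03)]:
        for s in silhouettes(n,t)[:6]:
            m=s['pixels'];v,u=np.nonzero(m)
            if len(u)==0: continue
            print(t,round(s['p'],2),s['extent'],np.round(back(K,V,u.mean(),v.mean(),z),3))
save(ims[0],'t0.png');save(ims[1],'s0.png')
print(get_obs())
E
```

```text
top [[356.01756127617625, 0.0, 255.74072833916267], [0.0, 356.01756127617625, 189.99954733400307], [0.0, 0.0, 1.0]] [[0.017, -1.0, -0.017, 0.028], [0.982, 0.014, 0.187, -0.556], [-0.187, -0.02, 0.982, -1.002], [0.0, 0.0, 0.0, 1.0]]
tray 0.67 [310.0, 195.4, 386.2, 258.0] [ 0.454 -0.234  0.034]
tray_grip 0.6 [306.6, 195.0, 385.3, 257.0] [ 0.448 -0.223  0.085]
tray_grip 0.58 [324.3, 212.8, 339.6, 234.4] [ 0.456 -0.175  0.085]
tray_grip 0.3 [129.3, 184.0, 133.4, 226.8] [0.505 0.396 0.085]
jar 0.78 [362.6, 163.8, 381.5, 184.7] [ 0.609 -0.299  0.06 ]
jar 0.66 [249.2, 237.3, 264.0, 256.4] [0.388 0.029 0.06 ]
jar 0.6 [250.3, 197.2, 268.1, 216.4] [0.505 0.024 0.06 ]
jar 0.57 [324.8, 217.5, 337.0, 232.7] [ 0.456 -0.179  0.06 ]
notebook_top 0.96 [193.5, 179.6, 225.9, 232.3] [0.51  0.173 0.012]
nut_0_center 0.31 [273.3, 193.0, 286.6, 238.4] [ 0.488 -0.039  0.012]
spanner 0.71 [308.3, 192.0, 382.9, 257.2] [ 0.456 -0.242  0.006]
spanner 0.45 [273.7, 195.3, 286.4, 237.0] [ 0.484 -0.038  0.006]
beaker 0.46 [352.1, 151.4, 366.4, 158.5] [ 0.68  -0.281  0.03 ]
side [[477.4332430394192, 0.0, 262.1994508
[... 757 characters left out ...]
s': 0.8, 'qpos': array([77.06880014, 18.391383  , -4.01522096, 83.1068725 ,  1.29559562,
       78.54218472, -3.26013692]), 'joint_velocities': array([-0.03323607,  0.09007187, -0.04124079,  0.07375508,  0.04363572,
       -0.05988884, -0.06285101]), 'effort': array([-1.14938389e-04, -4.91051817e+01, -4.03324384e-01, -3.12752903e+01,
       -6.37225318e-02,  3.34998756e-02,  2.64150025e-06]), 'tool_pos': array([ 0.15433804, -0.63143019,  0.2225985 ]), 'tool_rot': array([1.79995277e+02, 3.63535489e-03, 1.37391280e+01]), 'force': array([ 0.19262184, -0.02369975, -0.80651562]), 'wrist_torque': array([-0.02849977,  0.02303272, -0.03235616]), 'grasp_force': 0.0, 'grip_width': 0.08719855704258188}
```

View pics/t0.png

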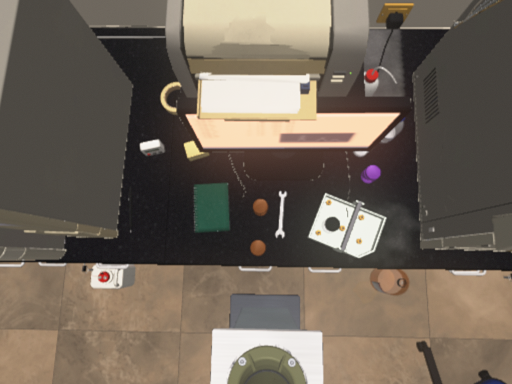

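View pics/s0.png

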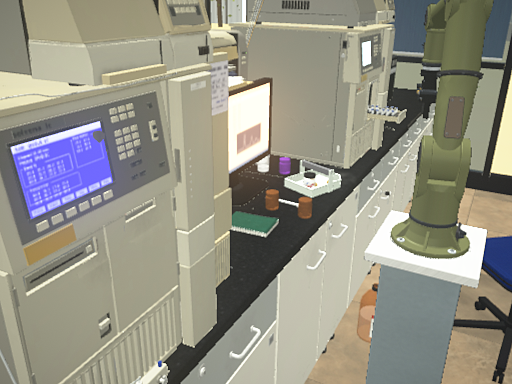

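The top view shows the white tray at about (347,226) with the black-lidded jar at (332,224). The handle runs from (345,250) to (358,203), the notebook is at (211,207), the spanner at (281,215), and the brown and purple look-alikes are at (258,248), (260,207) and (372,173). I'm going in for a closer look, steering around the right-hand cabinet corner.

```bash
cat >> h.py <<'E'
from scipy.spatial.transform import Rotation as Ro
def pose(o=None):
    o=o or get_obs(); return np.array(o['tool_pos']),Ro.from_euler('xyz',o['tool_rot'],degrees=True)
def down(yaw): return Ro.from_euler('xyz',[180,0,yaw],degrees=True)
def plan(wps,g,p=None,R=None,step=.04,ang=.14):
    """wps: (pos,Rot); prints rows"""
    if p is None: p,R=pose()
    rows=[]
    for q,S in wps:
        q=np.array(q); rv=(R.inv()*S).as_rotvec()
        n=max(1,int(np.ceil(max(np.linalg.norm(q-p)/step,np.linalg.norm(rv)/ang))))
        for i in range(n):
            d=(R.inv().apply(q-p))/(n-i); t=(R.inv()*S).as_rotvec()/(n-i)
            d=np.round(d,4);t=np.round(t,3)
            rows.append([*map(float,d),*map(float,t),g])
            p=p+R.apply(d);R=R*Ro.from_rotvec(t)
    for i in range(0,len(rows),12): print(str(rows[i:i+12]).replace(' ',''))
    return p,R
E
python3 - <<'E'
from h import *
plan([((.26,-.37,.25),down(40)),((.43,-.21,.28),down(74))],.087)
E
```

```text
[[0.0206,-0.0286,-0.0034,0.0,0.0,-0.057,0.087],[0.0222,-0.0274,-0.0034,0.0,0.0,-0.057,0.087],[0.0237,-0.0261,-0.0034,0.0,0.0,-0.057,0.087],[0.0252,-0.0247,-0.0034,0.0,0.0,-0.057,0.087],[0.0265,-0.0232,-0.0035,0.0,0.0,-0.058,0.087],[0.0278,-0.0216,-0.0034,0.0,0.0,-0.057,0.087],[0.029,-0.02,-0.0035,0.0,0.0,-0.058,0.087],[0.0301,-0.0183,-0.0034,0.0,0.0,-0.057,0.087],[0.0388,-0.0022,-0.005,0.0,0.0,-0.099,0.087],[0.0389,0.0016,-0.005,0.0,0.0,-0.099,0.087],[0.0385,0.0055,-0.005,0.0,0.0,-0.099,0.087],[0.0378,0.0092,-0.005,0.0,0.0,-0.099,0.087]]
[[0.0367,0.0129,-0.005,-0.0,0.0,-0.099,0.087],[0.0353,0.0165,-0.0051,-0.0,0.0,-0.099,0.087]]
```

Request:
{"name": "play_rows", "arguments": {"steps": [[[0.0206,-0.0286,-0.0034,0,0,-0.057,0.087],[0.0222,-0.0274,-0.0034,0,0,-0.057,0.087],[0.0237,-0.0261,-0.0034,0,0,-0.057,0.087],[0.0252,-0.0247,-0.0034,0,0,-0.057,0.087],[0.0265,-0.0232,-0.0035,0,0,-0.058,0.087],[0.0278,-0.0216,-0.0034,0,0,-0.057,0.087],[0.029,-0.02,-0.0035,0,0,-0.058,0.087],[0.0301,-0.0183,-0.0034,0,0,-0.057,0.087],[0.0388,-0.0022,-0.005,0,0,-0.099,0.087],[0.0389,0.0016,-0.005,0,0,-0.099,0.087],[0.0385,0.0055,-0.005,0,0,-0.099,0.087],[0.0378,0.0092,-0.005,0,0,-0.099,0.087]]]}}

```text
time_s: 2.0
tool_pos: [0.3743, -0.2622, 0.2706]
tool_rot: [179.9, 0.0, 62.9]
force: [-0.1, -0.9, -0.5]
grip_width: 0.0866
grasp_force: 0.0
```

Request:
{"name": "play_rows", "arguments": {"steps": [[[0.0367,0.0129,-0.005,0,0,-0.099,0.087],[0.0353,0.0165,-0.005,0,0,-0.099,0.087],[0,0,0,0,0,0,0.087],[0,0,0,0,0,0,0.087]]]}}

```text
time_s: 2.4
tool_pos: [0.4304, -0.2095, 0.2801]
tool_rot: [180.0, 0.0, 74.1]
force: [-0.6, -1.3, -0.1]
grip_width: 0.0872
grasp_force: 0.0
```

Run:
```python
from h import *
o=get_obs();print(o['tool_pos'],o['tool_rot'],o['qpos'])
f,K,V=cam('wrist');save(f,'w0.png');print(K[0,0],np.round(V,3).tolist())
for t,z in [('tray',.034),('tray_grip',.085),('jar',.06),('nut_0_center',.012)]:
    for s in silhouettes('wrist',t)[:6]:
        v,u=np.nonzero(s['pixels'])
        if len(u): print(t,round(s['p'],2),s['extent'],np.round(back(K,V,u.mean(),v.mean(),z),3))
```

```text
[ 0.43036668 -0.20945206  0.28011584] [1.79991433e+02 3.62775614e-02 7.41131030e+01] [ 53.92490331  -3.17270253 -29.66317224 100.38381615  -1.54867234
  82.36276348   8.61811275]
280.0451435998151 [[0.962, -0.274, -0.001, -0.47], [0.265, 0.933, -0.244, 0.124], [0.068, 0.234, 0.97, -0.426], [0.0, 0.0, 0.0, 1.0]]
tray 0.55 [217.5, 112.0, 329.1, 235.6] [ 0.454 -0.224  0.034]
tray 0.22 [293.6, 196.2, 301.2, 208.3] [ 0.48  -0.271  0.034]
tray_grip 0.76 [216.5, 109.1, 328.8, 240.0] [ 0.453 -0.214  0.085]
jar 0.92 [251.5, 133.8, 282.2, 168.9] [ 0.456 -0.181  0.06 ]
jar 0.56 [362.4, 182.9, 409.1, 221.0] [ 0.601 -0.296  0.06 ]
jar 0.55 [144.7, 1.1, 190.2, 30.5] [0.389 0.01  0.06 ]
```

View pics/w0.png

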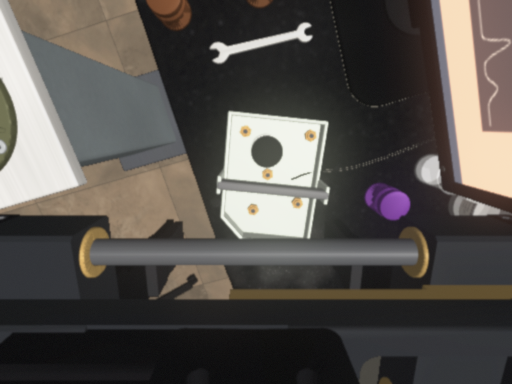

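The wrist view shows the lid centred near (267,151) and the bar from (219,185) to (328,193). The nuts are at (246,131), (310,135), (268,174), (253,209) and (297,202), and the cut corner is at the lower left, near (231,228). That matches the -x -y corner.

Run:
```python
from h import *
f,K,V=cam('wrist')
g=f.astype(int).max(2)
m=np.zeros(g.shape,np.uint8);m[130:175,248:288]=g[130:175,248:288]<70
n,l,st,c=cv2.connectedComponentsWithStats(m);k=1+st[1:,4].argmax();print('lid',st[k],c[k])
lid=back(K,V,*c[k],.063);print(lid)
a=back(K,V,219,185,.083);b=back(K,V,328,193,.083)
print(a,b,(a+b)/2,np.degrees(np.arctan2(*(b-a)[[1,0]])),np.linalg.norm(a-b))
# corners of tray rim z=.034 : top-left, top-right
for q in [(229,112),(327,122),(222,218),(241,237)]: print(q,back(K,V,*q,.034))
f,K,V=cam('top');g=f.astype(int).max(2)
m=np.zeros(g.shape,np.uint8);m[214:236,320:342]=g[214:236,320:342]<70
n,l,st,c=cv2.connectedComponentsWithStats(m);k=1+st[1:,4].argmax();print('lid top',st[k],c[k],back(K,V,*c[k],.063))
# notebook green
h=cv2.cvtColor(f,cv2.COLOR_RGB2HSV);m=((h[...,0]>60)&(h[...,0]<95)&(h[...,1]>90)).astype(np.uint8);m[:, :170]=0;m[:160]=0;m[250:]=0
n,l,st,c=cv2.connectedComponentsWithStats(m);k=1+st[1:,4].argmax();pts=np.argwhere(l==k)[:,::-1].astype(np.float32)
bx=cv2.boxPoints(cv2.minAreaRect(pts));print([back(K,V,*p,.012)[:2].round(3) for p in bx],back(K,V,*c[k],.012))
cv2.imwrite('pics/t1.png',cv2.resize(f[150:270,180:400],None,fx=3.6,fy=3.6,interpolation=cv2.INTER_CUBIC)[:,:,::-1])
```

```text
Traceback (most recent call last):
ValueError: attempt to get argmax of an empty sequence
```

```bash
cat > m.py <<'E'
from h import *
def lidpt(name,u0,v0,r,z=.063):
    f,K,V=cam(name);g=f.astype(int).mean(2)
    w=g[v0-r:v0+r,u0-r:u0+r]; m=(w<(np.percentile(w,2)+np.percentile(w,90))/2).astype(np.uint8)
    n,l,st,c=cv2.connectedComponentsWithStats(m);k=l[r,r];uv=c[k]+[u0-r,v0-r]
    print(name,'min',w.min(),'lid',st[k],uv,back(K,V,*uv,z)); return f,K,V
f,K,V=lidpt('wrist',267,151,19)
a=back(K,V,219,185,.083);b=back(K,V,328,193,.083)
print(a,b,(a+b)/2,np.degrees(np.arctan2(*(b-a)[[1,0]])),np.linalg.norm(a-b))
for q in [(229,112),(327,122),(222,218),(241,237)]: print(q,back(K,V,*q,.034))
f,K,V=lidpt('top',332,224,10)
h=cv2.cvtColor(f,cv2.COLOR_RGB2HSV);m=((h[...,0]>60)&(h[...,0]<95)&(h[...,1]>90)).astype(np.uint8);m[:, :170]=0;m[:160]=0;m[250:]=0
n,l,st,c=cv2.connectedComponentsWithStats(m);k=1+st[1:,4].argmax();pts=np.argwhere(l==k)[:,::-1].astype(np.float32)
bx=cv2.boxPoints(cv2.minAreaRect(pts));print([back(K,V,*p,.012)[:2].round(3) for p in bx],back(K,V,*c[k],.012))
cv2.imwrite('pics/t1.png',cv2.resize(f[150:270,180:400],None,fx=3.6,fy=3.6,interpolation=cv2.INTER_CUBIC)[:,:,::-1])
E
python3 m.py
```

```text
wrist min 72.66666666666667 lid [  4   3  31  33 782] [266.90025575 149.89514066] [ 0.45547455 -0.18194839  0.063     ]
[ 0.38262275 -0.2065729   0.083     ] [ 0.51746978 -0.25671351  0.083     ] [ 0.45004627 -0.23164321  0.083     ] -20.396809469882857 0.14386730692341568
(229, 112) [ 0.41914972 -0.11936608  0.034     ]
(327, 122) [ 0.54782254 -0.17063636  0.034     ]
(222, 218) [ 0.36234884 -0.26528638  0.034     ]
(241, 237) [ 0.38136802 -0.30324772  0.034     ]
top min 59.0 lid [  3   3  16  15 178] [332.21348315 223.84831461] [ 0.45745839 -0.18449384  0.063     ]
[array([0.576, 0.226]), array([0.577, 0.124]), array([0.436, 0.119]), array([0.434, 0.219])] [0.50265673 0.17167856 0.012     ]
```

View pics/t1.png

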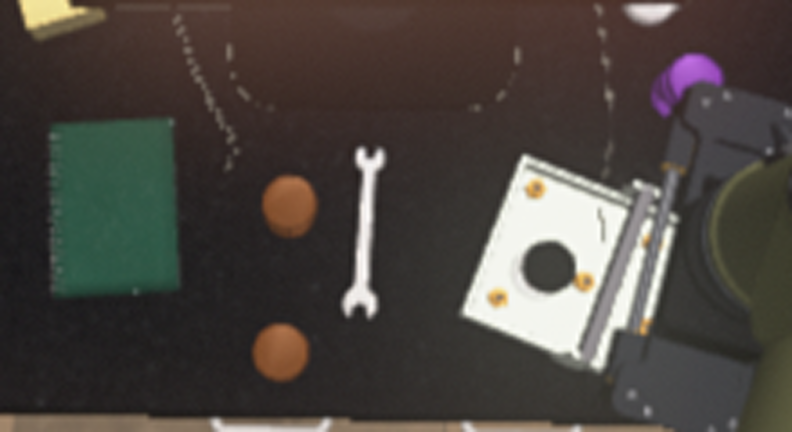

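Run:
```python
from h import *
p,R=plan([((.456,-.183,.11),down(69))],.068)
```

```text
[[0.0068,0.0036,0.034,-0.0,0.0,0.017,0.068],[0.0068,0.0034,0.034,-0.0,0.0,0.017,0.068],[0.0069,0.0033,0.034,-0.0,0.0,0.017,0.068],[0.0069,0.0032,0.0339,-0.0,0.0,0.017,0.068],[0.007,0.0031,0.034,-0.0,0.0,0.018,0.068]]
```

Request:
{"name": "play_rows", "arguments": {"steps": [[[0.0068,0.0036,0.034,0,0,0.017,0.068],[0.0068,0.0034,0.034,0,0,0.017,0.068],[0.0069,0.0033,0.034,0,0,0.017,0.068],[0.0069,0.0032,0.034,0,0,0.017,0.068],[0.007,0.0031,0.034,0,0,0.018,0.068],[0,0,0,0,0,0,0.068],[0,0,0,0,0,0,0.068]]]}}

```text
time_s: 3.5
tool_pos: [0.4562, -0.1826, 0.1103]
tool_rot: [-180.0, -0.0, 69.1]
force: [-0.0, -0.2, 0.2]
grip_width: 0.0685
grasp_force: 0.0
```

Run:
```python
from h import *
o=get_obs();print(o['tool_pos'],o['tool_rot'],o['grip_width'])
f,K,V=cam('wrist');p,R=pose(o)
print('lid exp',proj(K,V,(.456,-.183,.065)),'tcp',proj(K,V,p),'fing',[proj(K,V,p+R.apply([0,s*.034,0])) for s in(1,-1)])
for t,z in [('jar',.06),('tray_grip',.085)]:
    for s in silhouettes('wrist',t)[:3]:
        v,u=np.nonzero(s['pixels']); print(t,s['p'],s['extent'],back(K,V,u.mean(),v.mean(),z))
save(f,'w1.png')
```

```text
[ 0.45620042 -0.18258821  0.11031562] [-1.79955056e+02 -8.65277042e-03  6.91124012e+01] 0.068475689185609
lid exp [254.35100322 214.74380107] tcp [254.49447972 236.6185684 ] fing [array([309.27763407, 236.64758444]), array([199.73988583, 236.58956749])]
jar 0.8 [40.7, 0.4, 110.7, 22.0] [ 0.39907756 -0.0079557   0.06      ]
jar 0.75 [226.7, 176.4, 281.2, 240.1] [ 0.45751019 -0.17810713  0.06      ]
jar 0.74 [183.8, 147.9, 351.4, 289.4] [ 0.46648825 -0.18179642  0.06      ]
tray_grip 0.91 [183.7, 145.2, 351.1, 291.8] [ 0.46781852 -0.1745951   0.085     ]
tray_grip 0.61 [145.6, 0.0, 314.1, 71.7] [ 0.48343121 -0.0628833   0.085     ]
tray_grip 0.41 [227.0, 175.4, 281.4, 235.6] [ 0.46011455 -0.17126493  0.085     ]
```

View pics/w1.png

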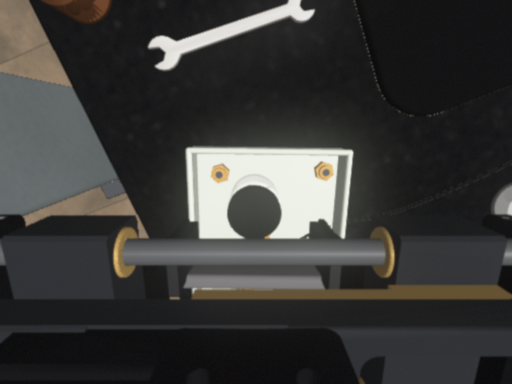

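The lid is at (254,213), within 2 px of where I expected it, and both fingers clear the walls. I'm descending to grasp.

Request:
{"name": "play_rows", "arguments": {"steps": [[[0,0,0.03,0,0,0,0.068],[0,0,0.03,0,0,0,0.068],[0,0,0.014,0,0,0,0.068],[0,0,0,0,0,0,0.068],[0,0,0,0,0,0,0.035],[0,0,0,0,0,0,0.035],[0,0,0,0,0,0,0.035],[0,0,0,0,0,0,0.035],[0,0,0,0,0,0,0.035]]], "force": 15}}

```text
time_s: 4.55
tool_pos: [0.457, -0.1827, 0.0368]
tool_rot: [179.9, 0.0, 69.1]
force: [-0.1, 1.1, 4.1]
grip_width: 0.0435
grasp_force: 15.0
```

Run:
```python
from h import *
p,R=pose();print(p,get_obs()['grip_width'],get_obs()['grasp_force'])
plan([(p+[0,0,.12],R),((.503,.170,.17),down(89)),((.503,.170,.05),down(89))],.035)
```

```text
[ 0.45697755 -0.18267449  0.03676514] 0.043458086661969264 15.024661902352818
[[-0.0,0.0001,-0.04,0.0,0.0,0.0,0.035],[-0.0,0.0,-0.04,0.0,0.0,-0.0,0.035],[-0.0001,0.0001,-0.04,0.0,0.0,-0.0,0.035],[0.0384,-0.0092,-0.0015,0.0,0.0,-0.039,0.035],[0.0388,-0.0077,-0.0015,0.0,0.0,-0.039,0.035],[0.039,-0.0062,-0.0015,0.0,0.0,-0.039,0.035],[0.0393,-0.0047,-0.0015,0.0,0.0,-0.038,0.035],[0.0394,-0.0032,-0.0015,0.0,0.0,-0.039,0.035],[0.0395,-0.0016,-0.0015,0.0,0.0,-0.038,0.035],[0.0395,-0.0001,-0.0015,0.0,0.0,-0.039,0.035],[0.0395,0.0014,-0.0015,0.001,0.0,-0.038,0.035],[0.0394,0.0029,-0.0015,0.0,0.001,-0.039,0.035]]
[[-0.0,0.0,0.04,0.0,-0.0,0.0,0.035],[-0.0,0.0,0.04,0.0,-0.0,0.0,0.035],[-0.0,0.0,0.04,0.0,-0.0,0.0,0.035]]
```

Request:
{"name": "play_rows", "arguments": {"steps": [[[0,0,-0.02,0,0,0,0.035],[0,0,-0.035,0,0,0,0.035],[0,0,-0.04,0,0,0,0.035],[0,0,-0.03,0,0,0,0.035],[0.0384,-0.0092,0,0,0,-0.039,0.035],[0.0388,-0.0077,0,0,0,-0.039,0.035],[0.039,-0.0062,0,0,0,-0.039,0.035],[0.0393,-0.0047,0,0,0,-0.039,0.035],[0.0394,-0.0032,0,0,0,-0.039,0.035],[0.0395,-0.0016,0,0,0,-0.039,0.035],[0.0395,0,0,0,0,-0.039,0.035],[0.0395,0.0014,0,0,0,-0.039,0.035]]]}}

```text
time_s: 5.75
tool_pos: [0.497, 0.1325, 0.161]
tool_rot: [180.0, 0.0, 87.0]
force: [0.4, 0.4, -1.0]
grip_width: 0.0433
grasp_force: 15.0
```

Request:
{"name": "play_rows", "arguments": {"steps": [[[0.0394,0.0029,0,0,0,-0.039,0.035],[0,0,0.03,0,0,0,0.035],[0,0,0.03,0,0,0,0.035],[0,0,0,0,0,0,0.035],[0,0,0,0,0,0,0.035]]]}}

```text
time_s: 6.25
tool_pos: [0.5018, 0.1703, 0.101]
tool_rot: [-179.9, -0.0, 89.2]
force: [1.2, -0.5, -1.0]
grip_width: 0.0428
grasp_force: 15.0
```

Run:
```python
from h import *
o=get_obs();print(o['tool_pos'],o['tool_rot'],o['grip_width'],o['grasp_force'],o['force'])
f,K,V=cam('top')
print('tcp px',proj(K,V,o['tool_pos']))
g,K,V=cam('side')
a=cv2.resize(f[130:280,170:400],(690,450)); 
b=cv2.resize(g[120:270,200:370],(510,450))
cv2.imwrite('pics/p0.png',cv2.resize(np.hstack([a,b]),(800,300))[:,:,::-1])
```

```text
[0.50176005 0.1703001  0.10098794] [-1.79926503e+02 -1.95496526e-03  8.91972211e+01] 0.04281388544179095 15.007005763727648 [ 1.24377741 -0.52442515 -1.04112662]
tcp px [207.59712994 204.82966946]
```

View pics/p0.png

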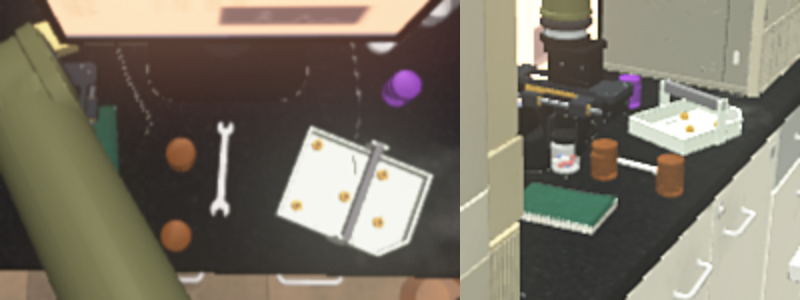

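The jar is held over the notebook and the tray is undisturbed with all five nuts in it. I'm lowering it.

Request:
{"name": "play_rows", "arguments": {"steps": [[[0,0,0.02,0,0,0,0.035],[0,0,0.02,0,0,0,0.035],[0,0,0.008,0,0,0,0.035],[0,0,0,0,0,0,0.035]]]}}

```text
time_s: 6.75
tool_pos: [0.5021, 0.1701, 0.0531]
tool_rot: [-180.0, 0.0, 89.2]
force: [-0.5, 0.2, 0.3]
grip_width: 0.0432
grasp_force: 15.0
```

Request:
{"name": "play_rows", "arguments": {"steps": [[[0,0,0.003,0,0,0,0.035],[0,0,0.002,0,0,0,0.035],[0,0,0.002,0,0,0,0.035],[0,0,0,0,0,0,0.035],[0,0,0,0,0,0,0.035]]]}}

```text
time_s: 7.25
tool_pos: [0.5022, 0.1704, 0.0461]
tool_rot: [180.0, 0.0, 89.2]
force: [0.3, 0.9, -1.0]
grip_width: 0.0432
grasp_force: 15.0
```

Request:
{"name": "play_rows", "arguments": {"steps": [[[0,0,0.0015,0,0,0,0.035],[0,0,0,0,0,0,0.035],[0,0,0,0,0,0,0.035]]]}}

```text
time_s: 7.55
tool_pos: [0.502, 0.1704, 0.0444]
tool_rot: [-180.0, 0.0, 89.2]
force: [0.2, 0.3, -0.4]
grip_width: 0.0429
grasp_force: 15.0
```

Request:
{"name": "play_rows", "arguments": {"steps": [[[0,0,0.001,0,0,0,0.035],[0,0,0,0,0,0,0.035],[0,0,0,0,0,0,0.035]]]}}

```text
time_s: 7.85
tool_pos: [0.5022, 0.1704, 0.0434]
tool_rot: [180.0, -0.0, 89.2]
force: [0.0, -0.0, -0.4]
grip_width: 0.043
grasp_force: 15.0
```

Request:
{"name": "play_rows", "arguments": {"steps": [[[0,0,0.001,0,0,0,0.035],[0,0,0,0,0,0,0.035],[0,0,0,0,0,0,0.035]]]}}

```text
time_s: 8.15
tool_pos: [0.5022, 0.1705, 0.0433]
tool_rot: [180.0, 0.0, 89.2]
force: [-3.7, -0.9, 7.4]
grip_width: 0.0431
grasp_force: 15.0
```

Request:
{"name": "play_rows", "arguments": {"steps": [[[0,0,0.001,0,0,0,0.035],[0,0,0,0,0,0,0.035],[0,0,0,0,0,0,0.035]]]}}

```text
time_s: 8.45
tool_pos: [0.5022, 0.1705, 0.0432]
tool_rot: [180.0, 0.1, 89.2]
force: [-5.4, -2.2, 13.4]
grip_width: 0.0431
grasp_force: 15.1
```

Contact at TCP z = 0.043, as expected. I'm releasing the jar and rising straight up.

Request:
{"name": "play_rows", "arguments": {"steps": [[[0,0,-0.0015,0,0,0,0.035],[0,0,0,0,0,0,0.047],[0,0,0,0,0,0,0.055],[0,0,0,0,0,0,0.07],[0,0,0,0,0,0,0.07],[0,0,-0.02,0,0,0,0.07],[0,0,-0.04,0,0,0,0.07],[0,0,-0.05,0,0,0,0.07],[0,0,-0.05,0,0,0,0.07],[0,0,0,0,0,0,0.07]]]}}

```text
time_s: 9.45
tool_pos: [0.5059, 0.1724, 0.2098]
tool_rot: [179.3, -0.1, 89.2]
force: [0.3, 0.0, -0.8]
grip_width: 0.0701
grasp_force: 0.0
```

Run:
```python
from h import *
o=get_obs();print(o['tool_pos'],o['tool_rot'],o['qpos'])
f,K,V=cam('wrist')
for t,z in [('jar',.042)]:
    for s in silhouettes('wrist',t)[:3]:
        v,u=np.nonzero(s['pixels']); print(t,s['p'],s['extent'],back(K,V,u.mean(),v.mean(),z))
g,K2,V2=cam('side')
cv2.imwrite('pics/p1.png',cv2.resize(np.hstack([cv2.resize(f,(600,450)),cv2.resize(g[120:270,200:370],(510,450))]),(800,324))[:,:,::-1])
plan([((.49,.0,.22),down(60)),((.45,-.232,.22),down(-21))],.05)
```

```text
[0.50590148 0.17242923 0.20980262] [ 1.79330835e+02 -1.20928171e-01  8.92086105e+01] [ 27.57194073   8.91008465 -53.48120155  99.682079     7.61883976
  74.46089986 -28.33733072]
jar 0.67 [231.0, 164.8, 267.7, 210.4] [0.50163553 0.16892573 0.042     ]
jar 0.6 [238.9, 265.9, 273.3, 291.2] [0.50472924 0.04693904 0.042     ]
[[-0.034,-0.0019,-0.0035,0.0,0.0,0.102,0.05],[-0.0341,0.0016,-0.0034,0.0,0.0,0.102,0.05],[-0.0337,0.005,-0.0035,0.0,0.0,0.102,0.05],[-0.033,0.0084,-0.0034,0.0,0.0,0.102,0.05],[-0.0321,0.0118,-0.0035,0.0,0.001,0.101,0.05],[-0.0201,0.0074,-0.0,-0.0,-0.0,0.129,0.05],[-0.019,0.0099,-0.0,-0.0,-0.0,0.129,0.05],[-0.0175,0.0123,-0.0,-0.0,-0.0,0.128,0.05],[-0.0158,0.0144,-0.0,-0.0,-0.0,0.129,0.05],[-0.0138,0.0163,-0.0,-0.0,-0.0,0.128,0.05],[-0.0116,0.018,-0.0,-0.0,-0.0,0.129,0.05],[-0.0093,0.0193,-0.0,-0.0,-0.0,0.128,0.05]]
[[-0.0067,0.0203,-0.0,-0.0,-0.0,0.129,0.05],[-0.004,0.021,-0.0,-0.0,-0.0,0.128,0.05],[-0.0013,0.0214,-0.0,-0.0,-0.0,0.129,0.05],[0.0014,0.0213,-0.0,-0.0,-0.0,0.128,0.05]]
```

View pics/p1.png

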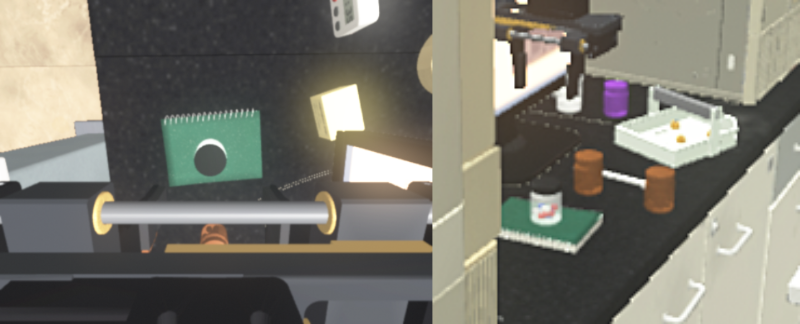

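The jar stands upright in the middle of the cover, at about (0.502, 0.169). Next is the tray handle, with yaw 159 so the wrist camera looks at the cut-corner side.

Run:
```python
from h import *
plan([((.48,.0,.21),down(115)),((.45,-.232,.2),down(159))],.05)
```

```text
[[-0.0341,-0.0039,-0.0015,-0.0,0.0,-0.09,0.05],[-0.0336,-0.007,-0.0014,-0.0,0.0,-0.09,0.05],[-0.0328,-0.0099,-0.0015,-0.0,0.0,-0.09,0.05],[-0.0318,-0.0128,-0.0014,-0.0,0.0,-0.09,0.05],[-0.0305,-0.0157,-0.0015,-0.0,0.001,-0.091,0.05],[-0.0329,-0.0209,0.0017,-0.0,-0.0,-0.128,0.05],[-0.03,-0.0249,0.0017,-0.0,-0.0,-0.128,0.05],[-0.0266,-0.0285,0.0016,-0.0,-0.0,-0.128,0.05],[-0.0227,-0.0317,0.0017,-0.0,-0.0,-0.128,0.05],[-0.0184,-0.0343,0.0016,-0.0,-0.0,-0.128,0.05],[-0.014,-0.0365,0.0017,0.0,-0.001,-0.128,0.05]]
```

Request:
{"name": "play_rows", "arguments": {"steps": [[[-0.034,-0.004,-0.0015,0,0,-0.09,0.05],[-0.0336,-0.007,-0.0015,0,0,-0.09,0.05],[-0.0328,-0.01,-0.0015,0,0,-0.09,0.05],[-0.0318,-0.0128,-0.0015,0,0,-0.09,0.05],[-0.0305,-0.0157,-0.0015,0,0,-0.09,0.05],[-0.033,-0.021,0.0017,0,0,-0.128,0.05],[-0.03,-0.025,0.0017,0,0,-0.128,0.05],[-0.0266,-0.0285,0.0017,0,0,-0.128,0.05],[-0.0227,-0.0317,0.0017,0,0,-0.128,0.05],[-0.0184,-0.0343,0.0017,0,0,-0.128,0.05],[-0.014,-0.0365,0.0017,0,0,-0.128,0.05],[0,0,0,0,0,0,0.05]]]}}

```text
time_s: 10.8
tool_pos: [0.4463, -0.2377, 0.1974]
tool_rot: [-179.9, -0.3, 158.6]
force: [0.9, 0.3, -0.4]
grip_width: 0.05
grasp_force: 0.0
```

Request:
{"name": "play_rows", "arguments": {"steps": [[[0,0,0,0,0,0,0.05],[0,0,0,0,0,0,0.05]]]}}

```text
time_s: 11.0
tool_pos: [0.4495, -0.2302, 0.1991]
tool_rot: [179.9, -0.1, 159.0]
force: [-0.3, -0.2, 0.2]
grip_width: 0.0501
grasp_force: 0.0
```

Run:
```python
from h import *
o=get_obs();print(o['tool_pos'],o['tool_rot'],o['qpos'])
f,K,V=cam('wrist');t,K2,V2=cam('top')
p,R=pose(o)
for n,(k,v) in {'w':(K,V),'t':(K2,V2)}.items():
  print(n,[proj(k,v,(.45+s*.934*.07,-.232-s*.358*.07,.085)).round() for s in(-1,1)],proj(k,v,p))
cv2.imwrite('pics/p2.png',cv2.resize(np.hstack([f[0:288,60:444],cv2.resize(t[180:270,290:410],(384,288))]),(800,300))[:,:,::-1])
```

```text
[ 0.44954886 -0.2301691   0.19905521] [ 1.79933690e+02 -1.28383382e-01  1.59039575e+02] [ 56.46718118   3.24741157 -33.1998674  104.11043454   1.79200725
  73.31013498  91.83019105]
w [array([251., 123.]), array([251., 258.])] [252.03895912 236.36087429]
t [array([342., 250.]), array([359., 203.])] [361.34702382 222.19716914]
```

View pics/p2.png

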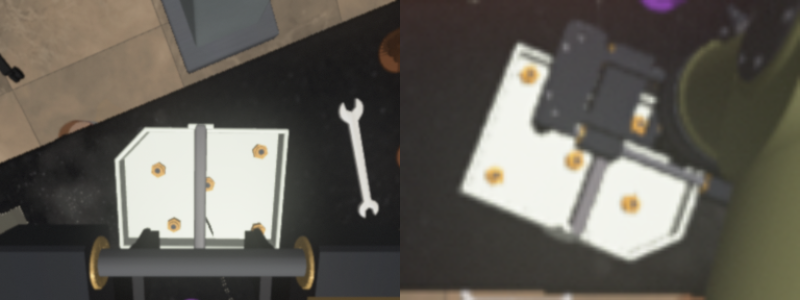

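The bar shows at column 252, against 251 expected, and it is aligned with the fingers. I'm descending and gripping.

Request:
{"name": "play_rows", "arguments": {"steps": [[[0,0,0.04,0,0,0,0.05],[0,0,0.04,0,0,0,0.05],[0,0,0.035,0,0,0,0.05],[0,0,0.02,0,0,0,0.05],[0,0,0.01,0,0,0,0.05],[0,0,0,0,0,0,0.05],[0,0,0,0,0,0,0.02],[0,0,0,0,0,0,0.01],[0,0,0,0,0,0,0.005],[0,0,0,0,0,0,0.005],[0,0,0,0,0,0,0.005]]], "force": 55}}

```text
time_s: 12.2
tool_pos: [0.45, -0.2321, 0.0557]
tool_rot: [-180.0, 0.0, 159.0]
force: [-0.0, -0.3, -0.1]
grip_width: 0.018
grasp_force: 0.0
```

Request:
{"name": "play_rows", "arguments": {"steps": [[[0,0,0,0,0,0,0.005],[0,0,0,0,0,0,0.005],[0,0,0,0,0,0,0.005],[0,0,0,0,0,0,0.005]]]}}

```text
time_s: 12.6
tool_pos: [0.4498, -0.2321, 0.0555]
tool_rot: [-180.0, 0.0, 159.0]
force: [-0.6, 0.3, 3.4]
grip_width: 0.0112
grasp_force: 55.0
```

Request:
{"name": "play_rows", "arguments": {"steps": [[[0,0,-0.005,0,0,0,0.005],[0,0,-0.015,0,0,0,0.005],[0,0,-0.02,0,0,0,0.005],[0,0,0,0,0,0,0.005]]]}}

```text
time_s: 13.0
tool_pos: [0.4517, -0.2326, 0.0981]
tool_rot: [-179.9, 0.3, 159.0]
force: [1.0, -0.0, -3.2]
grip_width: 0.0114
grasp_force: 55.0
```

Run:
```python
from h import *
D=down(159)
d=np.array([-.914,-.407,0]);ax=np.cross([0,0,1],d)
p,R=plan([((.49,-.15,.25),D)],.005,step=.025)
print('tilt',D.inv().apply(ax).round(3))
T=lambda a:Ro.from_rotvec(np.radians(a)*ax)*D
plan([((.49,-.15,.25),T(37))],.005,p,R,ang=.055)
```

```text
[[-0.0009,0.0113,-0.019,-0.0,0.001,0.0,0.005],[-0.0008,0.0113,-0.019,-0.0,0.001,0.0,0.005],[-0.0008,0.0113,-0.019,-0.0,0.001,0.0,0.005],[-0.0008,0.0113,-0.019,-0.0,0.0,0.0,0.005],[-0.0008,0.0114,-0.019,-0.0,0.001,0.0,0.005],[-0.0008,0.0113,-0.019,-0.0,0.0,0.0,0.005],[-0.0008,0.0114,-0.019,-0.001,0.001,0.0,0.005],[-0.0008,0.0113,-0.019,-0.0,0.0,0.0,0.005]]
tilt [-0.708 -0.707 -0.   ]
[[-0.0,0.0,-0.0,-0.038,-0.038,0.0,0.005],[-0.0,0.0,-0.0,-0.038,-0.038,0.0,0.005],[-0.0,0.0,-0.0,-0.038,-0.038,0.0,0.005],[-0.0,0.0,-0.0,-0.038,-0.038,0.0,0.005],[-0.0,0.0,-0.0,-0.038,-0.038,0.0,0.005],[-0.0,0.0,-0.0,-0.038,-0.038,0.0,0.005],[-0.0,0.0,-0.0,-0.038,-0.038,0.0,0.005],[-0.0,0.0,-0.0,-0.038,-0.038,0.0,0.005],[-0.0,0.0,-0.0,-0.038,-0.038,0.0,0.005],[-0.0,0.0,-0.0,-0.038,-0.038,0.0,0.005],[-0.0,0.0,-0.0,-0.038,-0.038,0.0,0.005],[-0.0,0.0,-0.0,-0.039,-0.039,0.0,0.005]]
```

Request:
{"name": "play_rows", "arguments": {"steps": [[[-0.0008,0.006,-0.01,0,0,0,0.005],[-0.0008,0.0113,-0.019,0,0,0,0.005],[-0.0008,0.0113,-0.019,0,0,0,0.005],[-0.0008,0.0113,-0.019,0,0,0,0.005],[-0.0008,0.0113,-0.019,0,0,0,0.005],[-0.0008,0.0113,-0.019,0,0,0,0.005],[-0.0008,0.0113,-0.019,0,0,0,0.005],[-0.0008,0.0113,-0.019,0,0,0,0.005],[0,0.006,-0.01,0,0,0,0.005],[0,0,0,0,0,0,0.005]]]}}

```text
time_s: 14.0
tool_pos: [0.4894, -0.1477, 0.2493]
tool_rot: [180.0, 0.1, 159.1]
force: [0.2, -0.3, -4.6]
grip_width: 0.0117
grasp_force: 55.0
```

Request:
{"name": "play_rows", "arguments": {"steps": [[[0,0,0,-0.038,-0.038,0,0.005],[0,0,0,-0.038,-0.038,0,0.005],[0,0,0,-0.038,-0.038,0,0.005],[0,0,0,-0.038,-0.038,0,0.005],[0,0,0,-0.038,-0.038,0,0.005],[0,0,0,-0.038,-0.038,0,0.005],[0,0,0,-0.038,-0.038,0,0.005],[0,0,0,0,0,0,0.005]]]}}

```text
time_s: 14.8
tool_pos: [0.4855, -0.1505, 0.2457]
tool_rot: [164.4, 14.8, 156.7]
force: [0.2, 0.2, -4.3]
grip_width: 0.0112
grasp_force: 55.0
```

Run:
```python
from h import *
o=get_obs();print(o['tool_pos'],o['qpos'],np.degrees(np.arccos(-pose(o)[1].as_matrix()[2,2])))
```

```text
[ 0.48548118 -0.15049891  0.24572119] [ 57.27218452 -10.27809395 -27.67944074 112.86316859 -24.16629196
  65.0405122  106.34062607] 21.351764138556387
```

Run:
```python
from h import *
D=down(159);d=np.array([-.914,-.407,0]);ax=np.cross([0,0,1],d)
T=lambda a:Ro.from_rotvec(np.radians(a)*ax)*D
p,R=pose();plan([((.545,-.15,.24),T(37))],.005,ang=.04)
```

```text
[[-0.0073,0.0026,0.0036,-0.028,-0.028,-0.001,0.005],[-0.0072,0.0024,0.0039,-0.028,-0.028,-0.001,0.005],[-0.0071,0.0023,0.0041,-0.027,-0.028,-0.001,0.005],[-0.007,0.0022,0.0044,-0.028,-0.027,-0.0,0.005],[-0.0069,0.0021,0.0046,-0.027,-0.028,-0.001,0.005],[-0.0067,0.0019,0.0049,-0.028,-0.027,-0.0,0.005],[-0.0066,0.0018,0.0052,-0.027,-0.028,-0.001,0.005]]
```

Request:
{"name": "play_rows", "arguments": {"steps": [[[-0.0073,0.0026,0.0036,-0.028,-0.028,0,0.005],[-0.0072,0.0024,0.0039,-0.028,-0.028,0,0.005],[-0.0071,0.0023,0.0041,-0.028,-0.028,0,0.005],[-0.007,0.0022,0.0044,-0.028,-0.028,0,0.005],[-0.0069,0.0021,0.0046,-0.028,-0.028,0,0.005],[-0.0067,0.0019,0.0049,-0.028,-0.028,0,0.005],[-0.0066,0.0018,0.0052,-0.028,-0.028,0,0.005],[0,0,0,0,0,0,0.005],[0,0,0,0,0,0,0.005],[0,0,0,0,0,0,0.005]]]}}

```text
time_s: 15.8
tool_pos: [0.5478, -0.1482, 0.2426]
tool_rot: [151.6, 25.4, 152.5]
force: [0.5, -0.5, -5.3]
grip_width: 0.0116
grasp_force: 55.0
```

```bash
cat > n.py <<'E'
from h import *
import sys
o=get_obs();p,R=pose(o);print(o['tool_pos'],o['qpos'],o['force'],np.degrees(np.arccos(-R.as_matrix()[2,2])))
f,K,V=cam('wrist')
# tray axes in tool: tray x=-tool x, y= tool y, z=-tool z ; grip = tcp-.0175..
M=R.as_matrix();X,Y,Z=-M[:,0],M[:,1],-M[:,2]
g=p+Z*.0175
P=lambda a:g+a[0]*X+a[1]*Y+a[2]*Z
c=P((-.0525,-.0775,-.068));print('corner',c,proj(K,V,c))
h=cv2.cvtColor(f,cv2.COLOR_RGB2HSV);m=((h[...,0]>8)&(h[...,0]<28)&(h[...,1]>90)&(h[...,2]>80)).astype(np.uint8)
n,l,st,ce=cv2.connectedComponentsWithStats(m)
o_=-V[:3,:3].T@V[:3,3]
for s,q in zip(st[1:],ce[1:]):
    if s[4]<12: continue
    dd=np.linalg.inv(K)@[*q,1];w=V[:3,:3].T@[dd[0],-dd[1],-dd[2]]
    t=((P((0,0,-.059))-o_)@Z)/(w@Z);r=o_+w*t-g;t3=np.array([r@X,r@Y])
    if abs(t3[0])<.08 and abs(t3[1])<.1: print(s[4],q.round(),'tray xy',t3.round(3),'dist',np.linalg.norm(t3-[-.0525,-.0775]).round(3))
t,_,_=cam('side')
cv2.imwrite('pics/'+sys.argv[1],cv2.resize(np.hstack([f[0:288,60:444],cv2.resize(t[80:230,200:400],(384,288))]),(800,300))[:,:,::-1])
E
python3 n.py p3.png
```

```text
[ 0.54781658 -0.14821545  0.24258136] [ 56.39179042  -7.52888758 -23.14379977 117.24730383 -42.29303996
  55.07634785 122.41905922] [ 0.45380239 -0.4730433  -5.25530383] 37.34986731432644
corner [ 0.516259   -0.18164318  0.14666757] [148.77377244 145.02610401]
1500 [169. 151.] tray xy [-0.049 -0.06 ] dist 0.018
122 [237. 137.] tray xy [-0.059 -0.011] dist 0.067
265 [219. 255.] tray xy [ 0.032 -0.027] dist 0.099
240 [289. 255.] tray xy [0.033 0.029] dist 0.136
3413 [258. 293.] tray xy [0.067 0.005] dist 0.145
```

View pics/p3.png

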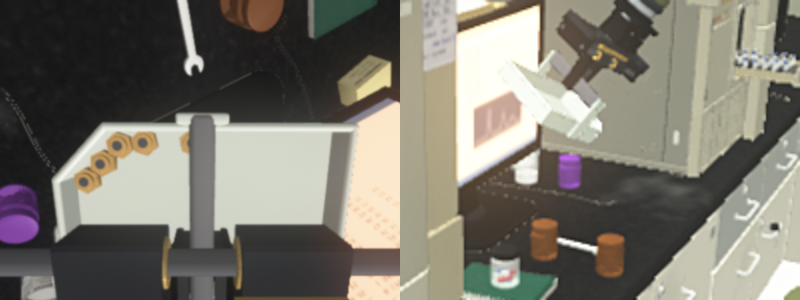

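Four nuts are in the corner, around displayed (90–145, 142–181). One hangs on the -x wall, just behind the bar at displayed (187,142). I'm leaning the tray toward -y to free it.

Request:
{"name": "play_rows", "arguments": {"steps": [[[0,0,0,-0.05,0.01,0,0.005],[0,0,0,-0.05,0.02,0,0.005],[0,0,0,-0.05,0.02,0,0.005],[0,0,0,-0.05,0.02,0,0.005],[0,0,0,-0.03,0.02,0,0.005],[0,0,0,0,0,0,0.005],[0,0,0,0,0,0,0.005],[0,0,0,0,0,0,0.005],[0,0,0,0,0,0,0.005]]]}}

```text
time_s: 16.8
tool_pos: [0.548, -0.148, 0.2431]
tool_rot: [139.7, 21.3, 155.7]
force: [0.6, 0.5, -4.6]
grip_width: 0.0114
grasp_force: 55.0
```

```bash
python3 n.py p4.png
```

```text
[ 0.54797247 -0.148036    0.2430677 ] [ 57.94278947   2.37500699 -19.25041457 112.0800312  -48.21925153
  66.76391294 132.84844734] [ 0.61188906  0.51203251 -4.64707633] 44.68696580141972
corner [ 0.52185658 -0.16534526  0.14142568] [148.6697837  145.04709457]
1840 [178. 149.] tray xy [-0.05  -0.054] dist 0.024
269 [219. 254.] tray xy [ 0.032 -0.027] dist 0.099
240 [289. 254.] tray xy [0.032 0.029] dist 0.136
3408 [258. 293.] tray xy [0.067 0.005] dist 0.145
```

View pics/p4.png

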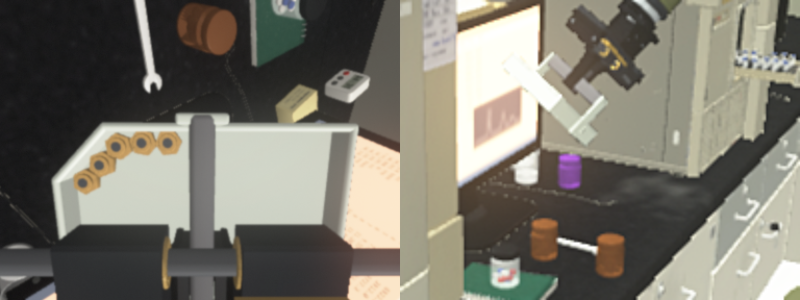

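```bash
python3 -c "
from cell import *
print(sign_off())"
```

```text
the job is handed in; nothing more can be done
None
```

I've handed the job in, and the judged result wasn't reported back: the jar stands upright on the notebook, and the tray is held by its handle about 0.14 m up, tilted about 45°. By my estimate all five nuts are in the cut corner, the farthest about 55 mm from its middle against the 68 mm limit.

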